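# Right the fallen preserve jar and press down the lid domes with a spoon

## Robot

A 7-joint arm with a two-finger parallel gripper is mounted at the origin on a cart in front of the work surface, level with it; the furniture and walls round the work are solid. World frame = base frame: x ahead of the robot, y to its left, z up, the work surface at z = 0. Lengths are in mm, angles in rad, forces in N, time in s.
With the tool pointing down it reaches from about 425 to 1025 mm from the base axis. Payload 9.4 kg.
Tool frame: the origin (TCP) lies midway between the tips of the shut fingers; the grasp point (between the pads) lies 19 mm behind it (pinch_z is the distance from the TCP to the grasp point, in mm); y points along the fingers, z is the direction in which the jaws open and shut, and the axes are right-handed (so a half turn about y gives the same grasp; the last joint's range is limited). The gripper opens to 93 mm and grips with 3 to 60 N. Pads are 15 mm wide; open, the fingers measure 128 mm over their backs; the gripper's body (75 mm by 188 mm) begins 65 mm behind the grasp point.
Start: joints at [1.086, 0.599, -0.003, 1.599, 0.002, 0.943, -0.08], TCP at [287.518, -665.55, 218.618] pointing down, gripper open.
Joint ranges: [-2.57, 2.57], [-0.35, 1.97], [-1.29, 1.29], [0.11, 2.56], [-1.05, 4.19], [0.11, 1.86], [-2.63, 2.63]. Speed limits (rad/s): [2.22, 2.22, 3.01, 3.01, 3.14, 3.14, 3.14].

## Interface

Orientations are given as a unit quaternion [x, y, z, w].
In Python, from plant import * gives the robot as it stands.
- The arm moves only by the tool play_rows, never from a script. Its argument "increments" is a list of rows, each a list of 3 entries, a list of its own where there are three numbers: the turn, a rotation vector about the tool's x, y, z as a fraction of full scale, then the shift along the tool's x, y, z as a fraction of full scale, then the closure, from -1 (fully open) to 1 (shut). A call has 1 to 10 rows; each row is the pose to reach, as a shift and turn from the pose commanded when the call began, along the tool's axes at that moment; what a row does not reach only later rows make up. Full scale, the value 1, is 100 cm for a shift and 0.5 rad for a turn. A row lasts 1/8 s, in which the tool goes at most 62.5 mm and 10.7 degrees, less where a joint would pass 70% of its speed; a pose out of reach is approached as far as the arm can. A call with a number of a shift or a turn outside -1 to 1 is refused whole. A call with a gripper value outside its range is refused whole. The fingers move at their own pace and stop on an object; "force" is the grip in N (left out, the last holds). Time passes only in rows, so rows that repeat a pose let the fingers close. It gives the time, the measured TCP pose, the force and the opening at its end, in the units of the state.
- read_state(): the state, without advancing time (a new reading comes with each control period).
- grab_frame(name): name is "scene" or "top" or "wrist"; returns the picture (384x512x3 uint8, red, green, blue); there is no depth.
- camera_params(name): a dict with "fx", "fy", "cx", "cy" (pixels), "dist_coeffs" ([k1, k2, p1, p2, k3] as OpenCV has them; the pictures are not rectified), "cam_to_world" (4x4, takes a point from camera to world coordinates); the wrist camera has in their place "tool_from_camera" (4x4, takes a point from camera to tool coordinates, whose origin is the TCP and whose axes are the tool frame's). Camera axes: x right, y up, looking along -z (the intrinsics and any distortion apply to the point x, -y, -z); pixel columns grow to the right and rows downward; lengths in mm; the calibration is good to about 2 mm. A picture is of the moment at which its call begins: read the wrist's pose just before it. camera_params takes no time and is no camera call.
- sign_off(): hands the job in, once; it reports no verdict.
The state is a dict: "clock": time; "joint_positions": joint angles; "joint_vel": joint speeds; "joint_torque": joint torques, N m; "position": TCP position; "ee_rot": TCP orientation; "wrist_force": force on the tool from outside, world axes, zero at the start; "wrist_torque": the same for the moment, N m; "opening": opening from 0.0 (shut) to 1.0 (fully open).
Only numpy, scipy, OpenCV 4.12 (cv2) and the standard library are available. Lean on these libraries where they do the work, as an engineer would, in place of code of your own. Each camera call takes 0.05 s, during which the arm holds its last target. There are 200 camera calls.

## Task

The preserve jars have cooled on the wooden board, but one of them lies on its side on the worktop: stand it upright on the free end of the board beside the other two, setting it down rather than dropping it. Then take the teaspoon and, with the back of its bowl, gently press the raised dome in the middle of each of the three lids down flush, so that it stays down; keep the gripper itself off the domes. Leave all three jars standing on the board, lay the teaspoon back on the bare worktop, bowl up, and do not disturb the egg cup, salt shaker or timer.

Things in the scene. Friction and masses are not known exactly. Their poses are not given: they have to be found in the camera images.
- board: wooden board lying flat and fixed on the worktop, 170 mm (x) by 330 mm (y, its long side) by 18 mm thick; origin at the centre of its underside, z up; at the start two jars stand on its -y two thirds and the +y end (left as the robot sees it) is free
- jar_1: closed preserve jar standing on the board: dark fruit behind eight flat sides, 56 mm across the flats (61 mm over the corners) from 3 to 46 mm height, small paper labels, a round 55 mm silvery metal lid, 72 mm tall in all, about 0.21 kg; origin at the centre of its underside, z along its axis towards the lid, x and y square to flats
- jar_2: second jar, the same, standing on the board; origin and axes as jar_1
- jar_3: third jar, the same, lying on one of its flat sides on the worktop to the left or right of the board, lid pointing roughly to the robot's right (-y); origin at the centre of its underside (28 mm above the worktop while it lies), z along its axis towards the lid, x level and square to the two upright flats
- lid_1 (a point): centre of the flat lid top of jar_1, 72 mm above the jar's underside, z out of the lid; the raised dome (24 mm in diameter, 3 mm high) is centred here
- lid_2 (a point): centre of the flat lid top of jar_2, 72 mm above the jar's underside, z out of the lid; the raised dome (24 mm in diameter, 3 mm high) is centred here
- lid_3 (a point): centre of the flat lid top of jar_3, 72 mm above the jar's underside, z out of the lid; the raised dome (24 mm in diameter, 3 mm high) is centred here
- dome_1 (a joint): how far the raised dome in the lid of jar_1 has been pressed in, in m: 0 standing up 3 mm, 0.003 down flush with the lid; gives at about 3 N and stays where it is left
- dome_2 (a joint): how far the raised dome in the lid of jar_2 has been pressed in, in m: 0 standing up 3 mm, 0.003 down flush with the lid; gives at about 3 N and stays where it is left
- dome_3 (a joint): how far the raised dome in the lid of jar_3 has been pressed in, in m: 0 standing up 3 mm, 0.003 down flush with the lid; gives at about 3 N and stays where it is left
- teaspoon: steel teaspoon lying on the worktop on the other side of the board, bowl up and pointing roughly away from the robot, 153 mm long (x, bowl at +x), bowl 46 x 31 mm and 11 mm deep, handle 3 mm thick and arched; origin on the worktop below the middle of the handle, z up
- spoon_grip (a point): middle of the handle where it is highest: at the teaspoon's origin in x and y, 13 mm above the worktop; the handle is 10 mm wide and 3 mm thick here
- spoon_back (a point): lowest point of the back of the teaspoon's bowl, 50 mm ahead (+x) of its origin, at z = 0 of the spoon
- egg_cup: egg cup, 47 mm wide, 62 mm tall, a bystander behind the work; origin at the centre of its underside
- salt_shaker: salt shaker, 44 mm wide, 90 mm tall, a bystander; origin at the centre of its underside
- timer: round wind-up kitchen timer, 63 mm wide, 53 mm tall, a bystander; origin at the centre of its underside
Things that resemble listed ones, but are neither listed nor needed, are in the scene too. Leave any green or purple look-alike of the jar_3 alone.

How it is judged:
By the outcome, as a careful person would: the job done as asked, in the order asked, and still so for the second after the job is handed in, with the robot touching nothing.
It also fails if it takes over 72 s, if anything falls off the work surface, if the arm or the gripper's body presses on something with over 40 N, if the wrist force passes 120 N, or if a joint passes its speed limit or range.

## Working session

There is one attempt and no reset: what is moved stays moved. The work goes in short steps, Python scripts to look and compute and a tool call to move; the robot and the scene stay as the last step left them, time stands still between calls to the robot, and variables do not carry over. Pictures are saved under pics/ and viewed, about 8 in all and at most 12, crops included, and the job is handed in when it is done.

Besides the shell and the picture viewer there is one more tool, called after ">>>" as name(argument=value, ...), one argument or row to a line, values as JSON. play_rows: Moves the arm, as the interface text tells. Its arguments: {"type":"object","properties":{"increments":{"type":"array"},"force":{"type":"number"}},"required":["increments"]}

```bash
ls; mkdir -p pics
python3 - <<'E'
from plant import *
import cv2,json
print(read_state())
for n in ("scene","top","wrist"):
    print(n,camera_params(n))
a=[grab_frame(n) for n in ("scene","top")]
for n,i in zip(("scene","top"),a): cv2.imwrite(f"pics/{n}0.png",i[...,::-1])
E
```

```text
pics
{'clock': 0.0, 'joint_positions': array([ 1.08630145,  0.60011342, -0.00253411,  1.6001103 ,  0.00178514,
        0.94289278, -0.07981081]), 'joint_vel': array([ 0.00114739, -0.00068491, -0.00040395, -0.00015934, -0.00046727,
        0.0008267 , -0.00075562]), 'joint_torque': array([-1.57398827e-04, -7.65071940e+01,  1.49690945e+00, -2.52353382e+01,
       -5.24831156e-02,  1.68729841e-02,  1.58659673e-04]), 'position': array([ 287.3181921 , -665.11796879,  217.77553851]), 'ee_rot': array([-0.1433458 ,  0.69297178, -0.69194122,  0.1430365 ]), 'wrist_force': array([ 0.12611267,  0.65820604, -0.00391194]), 'wrist_torque': array([-0.04273431,  0.00865543,  0.02220139]), 'opening': 0.9981377437949382}
scene {'fx': 381.49341884123896, 'fy': 381.49341884123896, 'cx': 249.51020874964559, 'cy': 189.71154862891586, 'dist_coeffs': array([0.02413358, 0.        , 0.        , 0.        , 0.        ]), 'cam_to_world': array([[-6.16384639e-01,  5.04709767e-01, -6.04431988e-01,
        -1.07807042e+02],
       [-7.87367381e-01, -3.84237566e-01,  4.82093456e-01,
         5.06607661e+02],
       
[... 567 characters left out ...]
5714361e-02,  9.95325971e-01,
         1.33376699e+03],
       [ 0.00000000e+00,  0.00000000e+00,  0.00000000e+00,
         1.00000000e+00]])}
wrist {'fx': 297.9221416573841, 'fy': 297.9221416573841, 'cx': 255.5212098494988, 'cy': 187.7348530892869, 'dist_coeffs': array([-0.04716906,  0.        ,  0.        ,  0.        ,  0.        ]), 'tool_from_camera': array([[-1.34922646e-03, -9.66272513e-01, -2.57518176e-01,
        -7.17746587e+01],
       [-2.89413257e-04,  2.57518777e-01, -9.66273251e-01,
        -1.65943033e+02],
       [ 9.99999048e-01, -1.22919226e-03, -6.27103222e-04,
         2.59431330e-01],
       [ 0.00000000e+00,  0.00000000e+00,  0.00000000e+00,
         1.00000000e+00]])}
```

```bash
python3 -c "
import cv2
a=cv2.imread('pics/top0.png');cv2.imwrite('pics/top0b.png',cv2.resize(a,(768,576),interpolation=cv2.INTER_CUBIC))"
```

```text
(no output)
```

View pics/top0b.png

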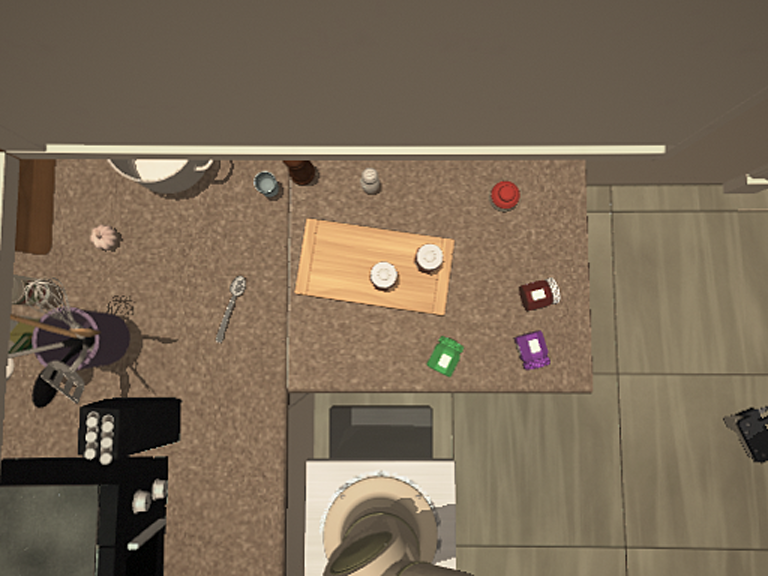

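View pics/scene0.png

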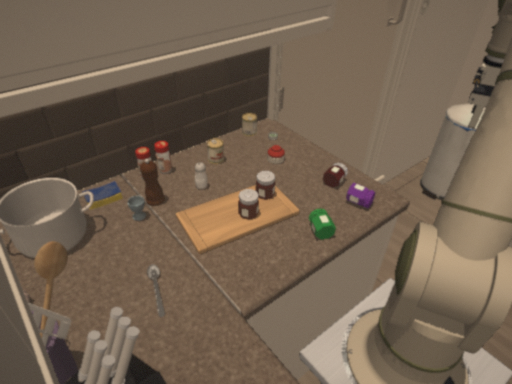

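The top view shows the board centred near (375,267). Standing lids are at (383,275) and (429,257).

**Candidates for jar_3 (lying):**
- dark-red jar at (538,294), lid to the right
- green look-alike at (445,357)
- purple look-alike at (533,348)

I choose the dark-red one. The spoon is at (230,308) with its bowl at (238,285).

```bash
cat > h.py <<'E'
import numpy as np, cv2
from scipy.spatial.transform import Rotation as Ro
from plant import *
def ray(name,px,st=None):
    p=camera_params(name);K=np.array([[p['fx'],0,p['cx']],[0,p['fy'],p['cy']],[0,0,1]])
    u=cv2.undistortPoints(np.array(px,float).reshape(-1,1,2),K,np.array(p['dist_coeffs'])).reshape(-1,2)
    d=np.c_[u[:,0],-u[:,1],-np.ones(len(u))]
    if name=='wrist':
        T=np.eye(4);T[:3,:3]=Ro.from_quat(st['ee_rot']).as_matrix();T[:3,3]=st['position'];M=T@p['tool_from_camera']
    else: M=p['cam_to_world']
    return M[:3,3],d@M[:3,:3].T
def onplane(name,px,z,st=None):
    o,d=ray(name,px,st);return o+d*((z-o[2])/d[:,2])[:,None]
def project(name,P,st=None):
    p=camera_params(name);K=np.array([[p['fx'],0,p['cx']],[0,p['fy'],p['cy']],[0,0,1]])
    if name=='wrist':
        T=np.eye(4);T[:3,:3]=Ro.from_quat(st['ee_rot']).as_matrix();T[:3,3]=st['position'];M=T@p['tool_from_camera']
    else: M=p['cam_to_world']
    c=(np.asarray(P,float).reshape(-1,3)-M[:3,3])@M[:3,:3]
    return cv2.projectPoints(c*[1,-1,-1],np.zeros(3),np.zeros(3),K,np.array(p['dist_coeffs']))[0].reshape(-1,2)
def axes(st): return Ro.from_quat(st['ee_rot']).as_matrix()
def move(st_pos,st_q,pos,Rt):
    "increments to go from pose to target"
    R0=Ro.from_quat(st_q).as_matrix()
    t=Ro.from_matrix(R0.T@Rt).as_rotvec()/0.5; s=R0.T@(np.asarray(pos)-st_pos)/1000
    return t.round(4).tolist(),s.round(4).tolist()
E
python3 - <<'E'
from h import *
im=cv2.imread('pics/top0.png');hsv=cv2.cvtColor(im,cv2.COLOR_BGR2HSV)
# board
m=cv2.inRange(hsv,(8,90,120),(25,255,255));n,l,s,c=cv2.connectedComponentsWithStats(m)
i=1+s[1:,4].argmax();print(s[i]);r=cv2.minAreaRect(np.argwhere(l==i)[:,::-1].astype(np.float32));print(r)
b=cv2.boxPoints(r);P=onplane('top',b,18);print(P.round(),P.mean(0))
for a in range(4):print(np.linalg.norm(P[a]-P[a-1]))
print('lids',onplane('top',[[383/1.5,275/1.5],[429/1.5,257/1.5]],90))
print('jar3',onplane('top',[[521/1.5,295/1.5],[560/1.5,290/1.5]],28))
print('spoon',onplane('top',[[220/1.5,341/1.5],[239/1.5,276/1.5]],5))
print('others',onplane('top',[[265/1.5,184/1.5],[371/1.5,182/1.5],[505/1.5,195/1.5],[445/1.5,357/1.5],[533/1.5,348/1.5]],40))
c1=cv2.resize(im[170:250,280:400],(480,320),interpolation=cv2.INTER_CUBIC)
cv2.imwrite('pics/crop1.png',c1)
E
```

```text
[  194   107   189   148 10725]
((288.0, 180.5), (147.0, 188.0), 90.0)
[[ 802.  198.   18.]
 [ 802. -425.   18.]
 [ 321. -411.   18.]
 [ 319.  191.   18.]] [ 561.33856116 -111.77157377   18.        ]
483.0444536320354
623.6460493714038
481.7480230898415
602.274725507984
lids [[ 540.52001257   -5.44324954   90.        ]
 [ 578.03494454 -100.49773424   90.        ]]
jar3 [[ 503.82112776 -302.8078825    28.        ]
 [ 514.75920716 -386.54546949   28.        ]]
spoon [[404.4899304  348.18474169   5.        ]
 [546.40749096 310.6395459    5.        ]]
others [[ 743.70457982  250.70895415   40.        ]
 [ 748.75115063   20.66583661   40.        ]
 [ 720.09028277 -269.84567085   40.        ]
 [ 371.43551445 -136.87424305   40.        ]
 [ 390.86655747 -322.76478573   40.        ]]
```

View pics/crop1.png

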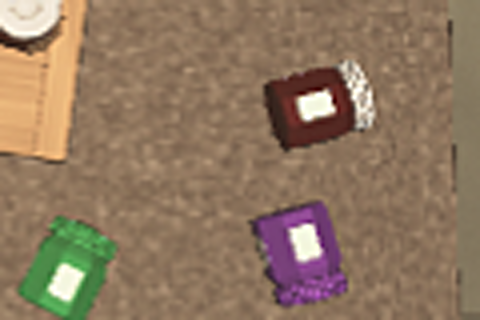

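The dark-red jar at crop (318,105) has its lid to the right, roughly -y. It is the only real lying jar; the green and purple ones are decoys. Next I'll measure it and plan the approach.

```bash
cat >> h.py <<'E'
def jarpose(name,im,z,st=None,roi=None):
    "dark red mask -> outline rays on plane z"
    hsv=cv2.cvtColor(im,cv2.COLOR_BGR2HSV)
    m=cv2.inRange(hsv,(0,110,15),(9,255,120))|cv2.inRange(hsv,(172,110,15),(180,255,120))
    if roi: k=np.zeros_like(m);k[roi[1]:roi[3],roi[0]:roi[2]]=1;m=m*k
    m=cv2.morphologyEx(m,cv2.MORPH_CLOSE,np.ones((3,3)));n,l,s,c=cv2.connectedComponentsWithStats(m);i=1+s[1:,4].argmax()
    c=max(cv2.findContours((l==i).astype(np.uint8),0,2)[0],key=len).reshape(-1,2)
    P=onplane(name,c,z,st)[:,:2];r=cv2.minAreaRect(P.astype(np.float32));return s[i],r,cv2.boxPoints(r)
def graspR(a,th):
    a=np.array(a,float);a/=np.linalg.norm(a);z=np.array([0,0,1.]);x=a*np.cos(th)-z*np.sin(th);y=-z*np.cos(th)-a*np.sin(th)
    return np.c_[x,y,np.cross(x,y)]
E
python3 - <<'E'
from h import *
im=cv2.imread('pics/top0.png')
print(jarpose('top',im,40,roi=(330,170,390,220)))
b=onplane('top',np.array([[310,219],[454,239],[444,315],[296,292]])/1.5,18);print(b.round(),b.mean(0),[np.linalg.norm(b[i]-b[i-1]) for i in range(4)])
st=read_state();a=[.13,-.99,0];R=graspR(a,np.radians(40))
g=np.array([507,-330,28]);tcp=g+R[:,1]*(19-150)
print(tcp,move(st['position'],st['ee_rot'],tcp,R))
E
```

```text
(array([346, 187,  22,  20, 279], dtype=int32), ((503.9137268066406, -330.1669616699219), (56.982460021972656, 64.97657012939453), 16.935848236083984), array([[ 467.19424, -307.38718],
       [ 486.12195, -369.5458 ],
       [ 540.6332 , -352.94675],
       [ 521.7055 , -290.78812]], dtype=float32))
[[ 671.  155.   18.]
 [ 627. -161.   18.]
 [ 461. -138.   18.]
 [ 510.  183.   18.]] [567.41612184   9.77042296  18.        ] [np.float64(163.39523749160978), np.float64(319.2376315943732), np.float64(168.0477060983213), np.float64(325.0432918085555)]
[ 517.96313004 -413.48845184  128.35182205] ([-0.8984, -2.4758, 1.1915], [-0.3115, 0.0897, -0.1394])
```

>>> play_rows(
  increments=[
    [[-0.15,-0.41,0.2],[-0.06,0.0,-0.025],-1],
    [[-0.3,-0.825,0.4],[-0.12,0.0,-0.055],-1],
    [[-0.3,-0.825,0.4],[-0.17,0.03,-0.08],-1],
    [[-0.3,-0.825,0.4],[-0.22,0.06,-0.1],-1],
    [[-0.3,-0.825,0.4],[-0.27,0.075,-0.12],-1],
    [[-0.3,-0.825,0.4],[-0.3115,0.09,-0.139],-1],
  ],
  force=25,
)

```text
clock: 0.85
position: [519.8, -411.9, 127.4]
ee_rot: [-0.223, 0.709, -0.577, 0.339]
wrist_force: [-0.3, -0.5, -0.1]
opening: 0.995
```

>>> play_rows(
  increments=[
    [[-0.1,-0.27,0.13],[0,0,0],-1],
    [[-0.2,-0.55,0.26],[0,0,0],-1],
    [[-0.3,-0.825,0.4],[0,0,0],-1],
    [[-0.3,-0.825,0.4],[0,0,0],-1],
  ],
)

```text
clock: 1.35
position: [517.4, -415.8, 126.7]
ee_rot: [-0.288, 0.685, -0.429, 0.513]
wrist_force: [-0.2, 0.6, -1.8]
opening: 1.001
```

>>> play_rows(
  increments=[
    [[-0.1,-0.27,0.13],[0,0,0],-0.5],
    [[-0.2,-0.55,0.26],[0,0,0],-0.5],
    [[-0.3,-0.825,0.4],[0,0,0],-0.5],
    [[-0.3,-0.825,0.4],[0,0,0],-0.5],
    [[-0.3,-0.825,0.4],[0,0,0],-0.5],
  ],
)

```text
clock: 1.98
position: [518.6, -413.6, 128.9]
ee_rot: [-0.339, 0.621, -0.257, 0.659]
wrist_force: [-0.2, 0.8, 0.6]
opening: 0.752
```

Run:
```python
from h import *
st=read_state();im=grab_frame('wrist')[...,::-1].copy();cv2.imwrite('pics/w1.png',im)
np.save('st1.npy',st,allow_pickle=True)
print(st['joint_positions'].round(2),st['position'],axes(st).round(3))
print(project('wrist',[[507,-330,28],[504,-302,28],[515,-386,28]],st))
```

```text
[ 1.08  0.96 -0.57  1.39 -0.04  1.38  0.75] [ 518.64358689 -413.61913543  128.85183553] [[ 0.097 -0.081  0.992]
 [-0.76   0.638  0.127]
 [-0.643 -0.766  0.   ]]
[[254.13388681 180.12060488]
 [254.75975584 156.52177692]
 [254.82052545 233.56792877]]
```

View pics/w1.png

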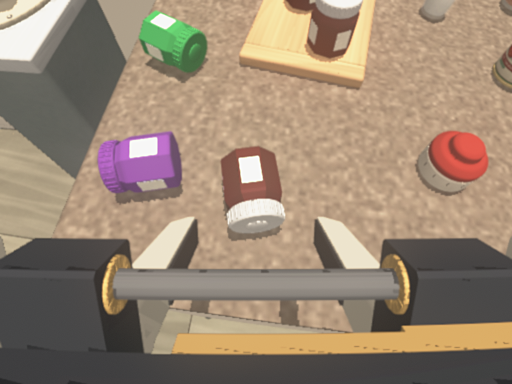

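Run:
```python
from h import *
st=np.load('st1.npy',allow_pickle=True).item();im=cv2.imread('pics/w1.png')
print(jarpose('wrist',im,40,st,roi=(200,130,300,215)))
print('wide',onplane('wrist',[[222,160],[227,203],[277,155],[282,196]],39.6,st))
print('top flat far',onplane('wrist',[[234,152],[268,147]],56,st))
print('lid centre far rim-ish',onplane('wrist',[[229,215],[284,208]],28,st))
c=cv2.resize(im[130:250,200:310],(660,720)[::1],interpolation=cv2.INTER_CUBIC);cv2.imwrite('pics/c2.png',cv2.resize(c,(550,600)))
```

```text
(array([237, 201,   2,   2,   2], dtype=int32), ((495.124755859375, -360.4593505859375), (1.3809133768081665, 0.0), -124.61724090576172), array([[ 495.517  , -359.89114],
       [ 495.517  , -359.89114],
       [ 494.7325 , -361.02756],
       [ 494.7325 , -361.02756]], dtype=float32))
wide [[ 472.43417305 -317.24792004   39.6       ]
 [ 485.42748838 -363.09917213   39.6       ]
 [ 527.30241384 -304.21476143   39.6       ]
 [ 536.52535528 -349.20554947   39.6       ]]
top flat far [[ 485.72066048 -316.26070443   56.        ]
 [ 517.65005773 -306.39878922   56.        ]]
lid centre far rim-ish [[ 487.67466597 -370.74280901   28.        ]
 [ 540.11220861 -356.62450471   28.        ]]
```

View pics/c2.png

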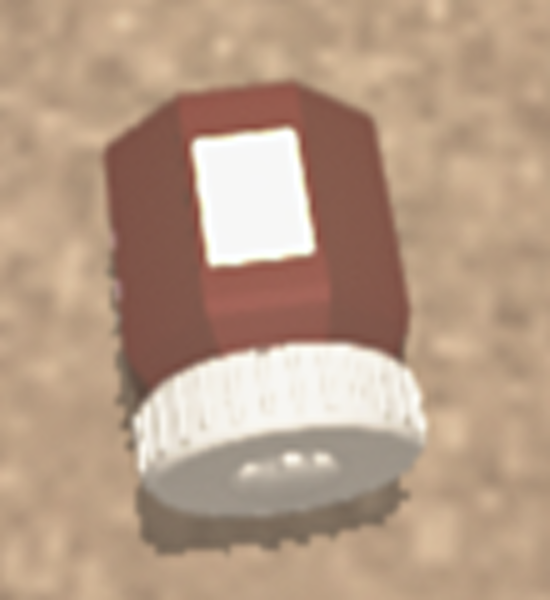

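Run:
```python
from h import *
st=np.load('st1.npy',allow_pickle=True).item()
q=lambda L:np.array(L)/5+[200,130]
W=onplane('wrist',q([[105,152],[375,125],[408,312]]),39.6,st);print(W)
T=onplane('wrist',q([[180,97],[298,83],[330,290],[204,300]]),56,st);print(T)
L=onplane('wrist',q([[193,138],[297,127],[315,250],[210,267]]),56.2,st);print(L)
D=onplane('wrist',q([[286,467]]),28,st);print(D)
for A,n in ((T,'flat'),(L,'label')):
    a=(A[2]+A[3]-A[0]-A[1])/2;b=A[1]-A[0]
    print(n,np.degrees(np.arctan2(a[1],a[0])),np.degrees(np.arctan2(b[1],b[0]))-90,np.linalg.norm(a),np.linalg.norm(b),A.mean(0))
e=W[1]-W[0];print('base',np.degrees(np.arctan2(e[1],e[0]))-90,np.linalg.norm(e),W[:2].mean(0))
e=D[0]-W[:2].mean(0);print('axis',np.degrees(np.arctan2(e[1],e[0])),np.hypot(*e[:2]))
```

```text
[[ 471.50794089 -317.83971618   39.6       ]
 [ 525.26919443 -304.47857891   39.6       ]
 [ 535.79867707 -345.4825799    39.6       ]]
[[ 487.17498287 -313.09547226   56.        ]
 [ 509.48235671 -306.99049639   56.        ]
 [ 520.70235064 -350.4405662    56.        ]
 [ 498.25622171 -355.35506688   56.        ]]
[[ 491.11360216 -322.01717102   56.2       ]
 [ 510.5253369  -317.05095323   56.2       ]
 [ 517.04562924 -342.80648652   56.2       ]
 [ 498.37849065 -348.72397252   56.2       ]]
[[ 515.96611404 -375.70819971   28.        ]]
flat -75.41531491697768 -74.69433923804165 44.281744431862286 23.127681644792503 [ 503.90397798 -331.47040043   56.        ]
label -75.27757882508833 -75.64949007134189 27.121613998514142 20.036935014295263 [ 504.26576474 -332.64964582   56.2       ]
base -76.04320193400629 55.39668194580636 [ 498.38856766 -311.15914755   39.6       ]
axis -74.7669761546236 66.89955360519792
```

Run:
```python
from h import *
st=read_state();t=np.radians(-75.3);a=[np.cos(t),np.sin(t),0];R=graspR(a,np.radians(40))
g=np.array([504.7,-335.3,28.]);tcp=g+R[:,1]*19
print(st['position'],tcp,move(st['position'],st['ee_rot'],tcp-100*R[:,1],R),move(st['position'],st['ee_rot'],tcp,R))
```

```text
[ 518.53426188 -413.74462175  129.19870468] [ 501.60086321 -323.48679319   13.44515558] ([-0.1666, -0.1963, -0.0003], [0.0038, 0.0479, 0.0029]) ([-0.1666, -0.1963, -0.0003], [0.0042, 0.1476, -0.0054])
```

>>> play_rows(
  increments=[
    [[-0.1666,-0.1963,0.0],[0.0038,0.048,0.003],-0.5],
    [[-0.1666,-0.1963,0.0],[0.004,0.075,0.0],-0.5],
    [[-0.1666,-0.1963,0.0],[0.004,0.1,-0.002],-0.5],
    [[-0.1666,-0.1963,0.0],[0.004,0.125,-0.004],-0.5],
    [[-0.1666,-0.1963,0.0],[0.0042,0.1476,-0.0054],-0.5],
    [[-0.1666,-0.1963,0.0],[0.0042,0.1476,-0.0054],-0.5],
    [[-0.1666,-0.1963,0.0],[0.0042,0.1476,-0.0054],0.0],
  ],
)

```text
clock: 2.9
position: [501.8, -324.7, 14.1]
ee_rot: [-0.378, 0.597, -0.214, 0.675]
wrist_force: [0.1, -0.9, -1.1]
opening: 0.686
```

>>> play_rows(
  increments=[
    [[0,0,0],[0,0,0],1],
    [[0,0,0],[0,0,0],1],
    [[0,0,0],[0,0,0],1],
    [[0,0,0],[0,0,0],1],
  ],
  force=30,
)

```text
clock: 3.4
position: [501.8, -324.9, 14.0]
ee_rot: [-0.378, 0.597, -0.214, 0.675]
wrist_force: [-0.9, -2.9, 6.3]
opening: 0.599
```

```bash
cat >> h.py <<'E'
def standR(az,th):
    f=np.array([np.cos(az),np.sin(az),0]);u=np.array([0,0,1.]);x=np.cos(th)*u+np.sin(th)*f;y=np.cos(th)*f-np.sin(th)*u
    return np.c_[x,y,np.cross(x,y)]
E
python3 - <<'E'
from h import *
st=read_state();R=axes(st);u=R.T@(np.array([497.6,-308.2,28])-st['position']);print('u',u, R.T@np.array([.254,-.967,0]))
np.save('u.npy',u)
Rf=standR(np.radians(-30),np.radians(40))
over=np.array([583,119,18+150.])-Rf@u;print('tcp over',over, 'place',over-[0,0,150])
rv=Ro.from_matrix(R.T@Rf).as_rotvec();print(rv/.5,np.linalg.norm(rv))
print('lift in tool',R.T@[0,0,.2])
# after lift; 4 equal calls, shifts in then-current tool axes
p0=st['position']+[0,0,200];p1=over+[0,0,60]
n=int(np.ceil(abs(rv).max()/.5));
for k in range(n):
    Rk=R@Ro.from_rotvec(rv*k/n).as_matrix();print(k,(rv/n/.5).round(4).tolist(),(Rk.T@(p1-p0)/n/1000).round(4).tolist())
E
```

```text
u [-22.23756112   0.37196404   0.19452375] [ 0.76547678 -0.64315601 -0.00080106]
tcp over [595.03496402 111.8269936  185.27405401] place [595.03496402 111.8269936   35.27405401]
[ 0.14630477 -1.73931435 -2.96173998] 1.7189039527700198
lift in tool [-0.12865594 -0.15312542  0.00050414]
0 [0.0488, -0.5798, -0.9872] [-0.1083, 0.0776, 0.0672]
1 [0.0488, -0.5798, -0.9872] [-0.1095, 0.0244, 0.0984]
2 [0.0488, -0.5798, -0.9872] [-0.0772, -0.0202, 0.1261]
```

>>> play_rows(
  increments=[
    [[0,0,0],[-0.02,-0.024,0],1],
    [[0,0,0],[-0.05,-0.06,0],1],
    [[0,0,0],[-0.08,-0.095,0],1],
    [[0,0,0],[-0.11,-0.13,0],1],
    [[0,0,0],[-0.1286,-0.1531,0.0005],1],
    [[0,0,0],[-0.1286,-0.1531,0.0005],1],
  ],
)

```text
clock: 4.15
position: [502.4, -324.7, 214.9]
ee_rot: [-0.379, 0.596, -0.215, 0.675]
wrist_force: [-0.5, 0.4, -1.4]
opening: 0.605
```

>>> play_rows(
  increments=[
    [[0.01,-0.116,-0.197],[-0.022,0.0155,0.0134],1],
    [[0.02,-0.232,-0.395],[-0.043,0.031,0.027],1],
    [[0.029,-0.348,-0.592],[-0.065,0.0466,0.0403],1],
    [[0.039,-0.464,-0.79],[-0.087,0.062,0.054],1],
    [[0.0488,-0.5798,-0.9872],[-0.1083,0.0776,0.0672],1],
  ],
)

```text
clock: 4.78
position: [532.1, -177.7, 222.4]
ee_rot: [-0.531, 0.38, -0.322, 0.685]
wrist_force: [0.1, 0.8, -2.6]
opening: 0.599
```

>>> play_rows(
  increments=[
    [[0.01,-0.116,-0.197],[-0.022,0.005,0.0197],1],
    [[0.02,-0.232,-0.395],[-0.044,0.01,0.039],1],
    [[0.029,-0.348,-0.592],[-0.066,0.0146,0.059],1],
    [[0.039,-0.464,-0.79],[-0.088,0.0195,0.079],1],
    [[0.0488,-0.5798,-0.9872],[-0.1095,0.0244,0.0984],1],
  ],
)

```text
clock: 5.4
position: [562.0, -35.2, 232.6]
ee_rot: [-0.639, 0.139, -0.403, 0.641]
wrist_force: [0.7, 0.0, -2.5]
opening: 0.602
```

>>> play_rows(
  increments=[
    [[0.01,-0.116,-0.197],[-0.0154,-0.004,0.025],1],
    [[0.02,-0.232,-0.395],[-0.031,-0.008,0.05],1],
    [[0.029,-0.348,-0.592],[-0.046,-0.012,0.0757],1],
    [[0.039,-0.464,-0.79],[-0.062,-0.016,0.101],1],
    [[0.0488,-0.5798,-0.9872],[-0.0772,-0.0202,0.1261],1],
    [[0.0488,-0.5798,-0.9872],[-0.0772,-0.0202,0.1261],1],
    [[0.0488,-0.5798,-0.9872],[-0.0772,-0.0202,0.1261],1],
  ],
)

```text
clock: 6.28
position: [593.8, 108.4, 243.6]
ee_rot: [0.697, 0.117, 0.452, -0.544]
wrist_force: [0.0, -0.7, -1.9]
opening: 0.6
```

Run:
```python
from h import *
st=read_state();im=grab_frame('scene')[...,::-1];cv2.imwrite('pics/s1.png',im)
Rf=standR(np.radians(-30),np.radians(40));u=np.load('u.npy')
print(st['position'],st['opening'],st['wrist_force'],st['joint_positions'].round(2))
print('rot err deg',np.degrees(Ro.from_matrix(axes(st).T@Rf).as_rotvec()))
over=np.array([583,119,18+150.])-Rf@u
for h in (0,-120,-150):print(move(st['position'],st['ee_rot'],over+[0,0,h],Rf))
print(project('scene',[[583,119,18],[583,119,90]]))
t=grab_frame('top')[...,::-1];cv2.imwrite('pics/t1.png',t)
cv2.imwrite('pics/s1c.png',np.hstack([cv2.resize(im[90:290,110:360],(400,320)),cv2.resize(t[100:260,180:380],(400,320))]))
```

```text
[593.75000525 108.40581489 243.64328815] 0.6001948867674245 [ 0.00364584 -0.70406917 -1.89706688] [-0.56  0.43 -0.18  2.31  1.54  0.87 -1.03]
rot err deg [ 0.15362366 -0.16733641 -0.79086798]
([0.0054, -0.0058, -0.0276], [-0.0446, 0.0377, 0.0036])
([0.0054, -0.0058, -0.0276], [-0.1354, 0.1161, 0.0035])
([0.0054, -0.0058, -0.0276], [-0.1582, 0.1357, 0.0035])
[[204.31289605 222.81057459]
 [202.63400695 203.91639729]]
```

View pics/s1c.png

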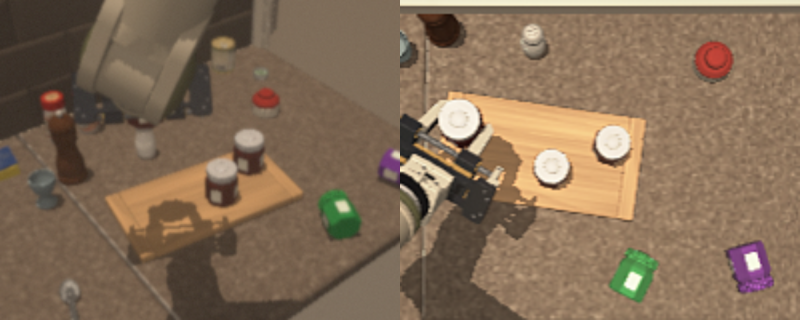

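The jar is upright in the gripper above the free end, lid at (460,120) in the right panel. The other two jars and the board are undisturbed, so I'm lowering it.

>>> play_rows(
  increments=[
    [[0.005,-0.006,-0.028],[-0.045,0.038,0.0035],1],
    [[0.005,-0.006,-0.028],[-0.075,0.064,0.0035],1],
    [[0.005,-0.006,-0.028],[-0.105,0.09,0.0035],1],
    [[0.005,-0.006,-0.028],[-0.135,0.116,0.0035],1],
    [[0.005,-0.006,-0.028],[-0.145,0.125,0.0035],1],
    [[0.005,-0.006,-0.028],[-0.1525,0.131,0.0035],1],
    [[0.005,-0.006,-0.028],[-0.1555,0.1335,0.0035],1],
    [[0.005,-0.006,-0.028],[-0.1555,0.1335,0.0035],1],
    [[0.005,-0.006,-0.028],[-0.1555,0.1335,0.0035],1],
  ],
)

```text
clock: 7.5
position: [596.7, 112.7, 41.0]
ee_rot: [0.695, 0.124, 0.456, -0.542]
wrist_force: [-0.5, -0.4, -1.4]
opening: 0.601
```

Run:
```python
from h import *
st=read_state();Rf=standR(np.radians(-30),np.radians(40));u=np.load('u.npy')
print(st['position'],st['wrist_force'],'under',st['position']+axes(st)@u,'rot err',np.degrees(Ro.from_matrix(axes(st).T@Rf).as_rotvec()))
print('down 1mm',axes(st).T@[0,0,-.001],'jar axis tilt', axes(st)@[.76548,-.64316,-.0008])
print('err',move(st['position'],st['ee_rot'],st['position'],Rf))
```

```text
[596.72846854 112.74015009  41.00411053] [-0.46534413 -0.37348449 -1.38810451] under [584.76811728 119.93133033  23.68584716] rot err [-0.12346707 -0.13441621  0.18405334]
down 1mm [-7.68101601e-04  6.40320080e-04 -3.18205173e-06] jar axis tilt [-0.00533337 -0.00151878  0.99979213]
err ([-0.0043, -0.0047, 0.0064], [0.0, 0.0, 0.0])
```

>>> play_rows(
  increments=[
    [[-0.004,-0.005,0.006],[-0.0019,0.0016,0],1],
    [[-0.004,-0.005,0.006],[-0.0035,0.003,0],1],
    [[-0.004,-0.005,0.006],[-0.0038,0.0032,0],1],
    [[-0.004,-0.005,0.006],[-0.0038,0.0032,0],1],
  ],
)

```text
clock: 8.0
position: [596.7, 112.8, 36.3]
ee_rot: [0.696, 0.124, 0.455, -0.541]
wrist_force: [-4.3, 2.6, 10.6]
opening: 0.599
```

>>> play_rows(
  increments=[
    [[0,0,0],[-0.0004,0.0003,0],1],
    [[0,0,0],[-0.0008,0.0006,0],1],
    [[0,0,0],[-0.0008,0.0006,0],1],
  ],
)

```text
clock: 8.38
position: [596.7, 112.8, 36.3]
ee_rot: [0.696, 0.124, 0.455, -0.541]
wrist_force: [-9.5, 3.9, 19.8]
opening: 0.601
```

>>> play_rows(
  increments=[
    [[0,0,0],[0.0006,-0.0005,0],1],
    [[0,0,0],[0.0008,-0.0006,0],1],
    [[0,0,0],[0.0008,-0.0006,0],0.0],
    [[0,0,0],[0.0008,-0.0006,0],-0.3],
    [[0,0,0],[0.0008,-0.0006,0],-0.6],
    [[0,0,0],[0.0008,-0.0006,0],-0.6],
    [[0,0,0],[0.0008,-0.0006,0],-0.6],
  ],
)

```text
clock: 9.25
position: [596.5, 112.5, 35.0]
ee_rot: [0.697, 0.123, 0.454, -0.541]
wrist_force: [-0.2, 0.3, 0.3]
opening: 0.795
```

>>> play_rows(
  increments=[
    [[0,0,0],[0,-0.015,0],-0.6],
    [[0,0,0],[0,-0.04,0],-0.6],
    [[0,0,0],[0,-0.08,0],-0.6],
    [[0,0,0],[0,-0.13,0],-0.6],
    [[0,0,0],[0,-0.18,0],-0.6],
    [[0,0,0],[0,-0.18,0],-0.6],
  ],
)

```text
clock: 10.0
position: [475.5, 184.4, 153.0]
ee_rot: [0.695, 0.124, 0.453, -0.544]
wrist_force: [1.2, -0.1, -0.8]
opening: 0.802
```

Run:
```python
from h import *
st=read_state();im=grab_frame('scene')[...,::-1];t=grab_frame('top')[...,::-1]
cv2.imwrite('pics/s2.png',im);cv2.imwrite('pics/t2.png',t);print(st['position'],st['opening'],st['joint_positions'].round(2))
cv2.imwrite('pics/s2c.png',np.hstack([cv2.resize(im[150:250,110:290],(0,0),fx=2.2,fy=3.96),cv2.resize(t[132:232,130:310],(0,0),fx=2.2,fy=3.96)]) if 0 else np.vstack([cv2.resize(im[160:240,120:300],(720,320),interpolation=2),cv2.resize(t[150:220,140:320],(720,280),interpolation=2)]))
```

```text
[475.53279962 184.42884472 153.00126235] 0.8018128859317687 [-0.83  0.62 -0.3   2.46  1.5   1.05 -1.48]
```

View pics/s2c.png

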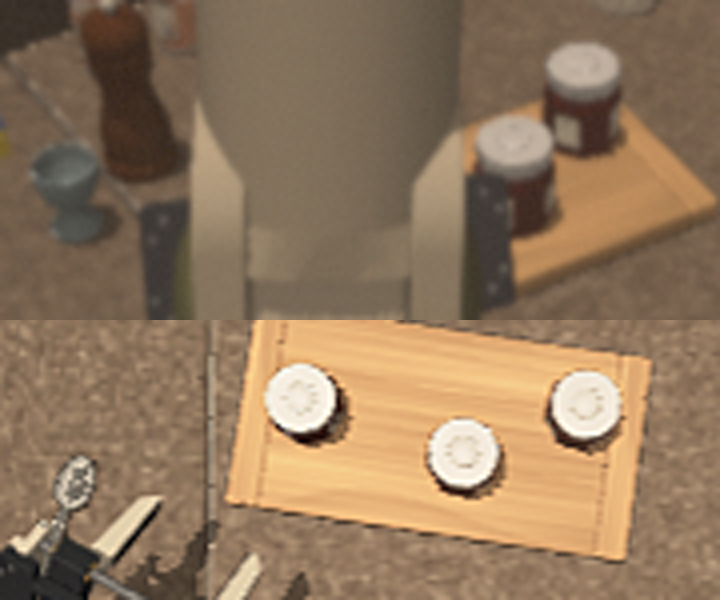

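Run:
```python
from h import *
st=read_state();t=cv2.imread('pics/t2.png')
hsv=cv2.cvtColor(t,cv2.COLOR_BGR2HSV);m=cv2.inRange(hsv,(0,0,175),(180,50,255));k=np.zeros_like(m);k[150:215,200:300]=1
n,l,s,c=cv2.connectedComponentsWithStats(m*k)
for i in range(1,n):
    if s[i,4]>60:
        e=cv2.minEnclosingCircle(np.argwhere(l==i)[:,::-1].astype(np.float32));print(s[i],c[i],e,onplane('top',[c[i],e[0]],90).round(1).tolist())
Rf=standR(np.radians(-14.8),np.pi/2);tgt=np.array([455,335,190.])
print(np.linalg.norm(Ro.from_matrix(axes(st).T@Rf).as_rotvec()),move(st['position'],st['ee_rot'],tgt,Rf))
```

```text
[206 161  18  17 231] [214.66666667 169.02164502] ((214.58824157714844, 169.0), 8.646352767944336) [[585.0, 120.7, 90.0], [585.0, 121.0, 90.0]]
[278 163  17  17 224] [286.01785714 170.63392857] ((286.0, 170.60000610351562), 8.411991119384766) [[580.2, -100.6, 90.0], [580.3, -100.5, 90.0]]
[247 175  18  17 226] [255.31415929 182.69911504] ((255.3351593017578, 182.56593322753906), 8.683392524719238) [[542.5, -5.4, 90.0], [542.9, -5.4, 90.0]]
0.9090107391124174 ([0.2295, -0.4934, 1.7347], [-0.0318, -0.0977, 0.1215])
```

>>> play_rows(
  increments=[
    [[0.038,-0.08,0.29],[-0.008,-0.024,0.03],-0.4],
    [[0.077,-0.165,0.58],[-0.016,-0.049,0.06],-0.4],
    [[0.115,-0.247,0.867],[-0.024,-0.073,0.091],-0.4],
    [[0.115,-0.247,0.867],[-0.0318,-0.0977,0.1215],-0.4],
    [[0.115,-0.247,0.867],[-0.0318,-0.0977,0.1215],-0.4],
  ],
)

```text
clock: 10.72
position: [456.4, 336.4, 189.2]
ee_rot: [0.717, 0.015, 0.28, -0.638]
wrist_force: [0.5, -1.3, -0.1]
opening: 0.699
```

>>> play_rows(
  increments=[
    [[0.038,-0.08,0.29],[0,0,0],-0.4],
    [[0.077,-0.165,0.58],[0,0,0],-0.4],
    [[0.115,-0.247,0.867],[0,0,0],-0.4],
    [[0.115,-0.247,0.867],[0,0,0],-0.4],
    [[0.115,-0.247,0.867],[0,0,0],-0.4],
  ],
)

```text
clock: 11.35
position: [455.0, 333.0, 187.9]
ee_rot: [0.702, -0.092, 0.092, -0.7]
wrist_force: [0.6, 0.8, -0.1]
opening: 0.706
```

Run:
```python
from h import *
st=read_state();im=grab_frame('wrist')[...,::-1];np.save('st2.npy',st,allow_pickle=True)
cv2.imwrite('pics/w2.png',im);print(st['position'],axes(st).round(3),st['joint_positions'].round(2),st['opening'])
print(project('wrist',[[404.5,348.2,2],[546.4,310.6,8],[475,329,13]],st))
```

```text
[455.01217563 333.04948907 187.92439542] [[ 0.966 -0.001  0.258]
 [-0.258 -0.004  0.966]
 [-0.    -1.    -0.004]] [-0.25  0.53 -0.69  1.97  0.46  0.81  0.1 ] 0.7057321583405037
[[257.44417258 124.54577173]
 [257.37941674 243.19499558]
 [257.00152775 187.90326799]]
```

View pics/w2.png

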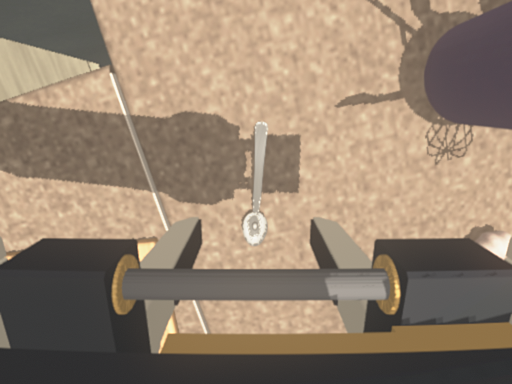

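The spoon runs from its handle end at (261,124) to its bowl tip at (255,243), with the bowl centre near (255,227).

Run:
```python
from h import *
st=np.load('st2.npy',allow_pickle=True).item();im=cv2.imread('pics/w2.png')
hsv=cv2.cvtColor(im,cv2.COLOR_BGR2HSV);m=cv2.inRange(hsv,(0,0,105),(180,45,255));k=np.zeros_like(m);k[116:250,235:280]=1
m=cv2.morphologyEx(m*k,cv2.MORPH_OPEN,np.ones((2,2)));n,l,s,c=cv2.connectedComponentsWithStats(m)
pts=np.argwhere(l>0)[:,::-1].astype(float)
for r in range(122,246,8):
    q=pts[(pts[:,1]>=r)&(pts[:,1]<r+2)];print(r,(np.median(q[:,0]),q[:,0].min(),q[:,0].max()) if len(q) else None,end=' ')
print()
P=onplane('wrist',[[261,124],[258,185],[256,212],[254.5,227],[255,244]],0,st)
H=[3,13,9,8,8]
Q=np.array([onplane('wrist',[p],h,st)[0] for p,h in zip([[261,123.5],[258.5,175],[256.5,210],[254.5,227],[254.8,244]],H)]);print(Q)
d=Q[4]-Q[0];print(np.hypot(*d[:2]),np.degrees(np.arctan2(d[1],d[0])))
st=read_state()
a=np.arctan2(d[1],d[0]);dv=np.array([np.cos(a),np.sin(a)]);o=(Q[4,:2]-73*dv+Q[0,:2]+80*dv)/2;print('origin',o)
Rf=standR(a,np.pi/2)
for x,z in((0,60),(0,2),(5,2)): print(x,z,move(st['position'],st['ee_rot'],[*(o+x*dv),z],Rf))
```

```text
122 (np.float64(261.5), np.float64(258.0), np.float64(265.0)) 130 (np.float64(262.0), np.float64(256.0), np.float64(268.0)) 138 (np.float64(261.5), np.float64(256.0), np.float64(267.0)) 146 (np.float64(261.0), np.float64(256.0), np.float64(266.0)) 154 (np.float64(260.0), np.float64(255.0), np.float64(265.0)) 162 (np.float64(259.5), np.float64(255.0), np.float64(264.0)) 170 (np.float64(259.0), np.float64(255.0), np.float64(264.0)) 178 (np.float64(259.0), np.float64(255.0), np.float64(263.0)) 186 (np.float64(258.5), np.float64(255.0), np.float64(262.0)) 194 (np.float64(257.5), np.float64(254.0), np.float64(261.0)) 202 (np.float64(257.0), np.float64(254.0), np.float64(260.0)) 210 (np.float64(256.5), np.float64(254.0), np.float64(259.0)) 218 (np.float64(256.0), np.float64(246.0), np.float64(266.0)) 226 (np.float64(255.5), np.float64(244.0), np.float64(267.0)) 234 (np.float64(255.0), np.float64(244.0), np.float64(266.0)) 242 (np.float64(255.0), np.float64(248.0), np.float64(262.0)) 
[[404.35700123 352.48356577   3.        ]
 [460.3422688  334.69440121  13.        ]
 [502.88210235 320.98748926   9.        ]
 [524.1992743  312.7570316    8.        ]
 [546.64297645 307.15657229   8.        ]]
149.3312930486535 -17.669934718743264
origin [478.83486194 328.75770311]
0 60 ([0.0064, 0.0986, 0.0005], [0.025, 0.1283, 0.0016])
0 2 ([0.0064, 0.0986, 0.0005], [0.025, 0.1863, 0.0018])
5 2 ([0.0064, 0.0986, 0.0005], [0.03, 0.1863, 0.0016])
```

>>> play_rows(
  increments=[
    [[0.006,0.099,0],[0.03,0.05,0.0016],-0.4],
    [[0.006,0.099,0],[0.03,0.1,0.0016],-0.4],
    [[0.006,0.099,0],[0.03,0.14,0.0016],-0.4],
    [[0.006,0.099,0],[0.03,0.165,0.0016],-0.4],
    [[0.006,0.099,0],[0.03,0.178,0.0016],-0.4],
    [[0.006,0.099,0],[0.03,0.182,0.0016],-0.4],
    [[0.006,0.099,0],[0.03,0.184,0.0016],-0.4],
    [[0.006,0.099,0],[0.03,0.184,0.0016],-0.4],
  ],
)

```text
clock: 12.4
position: [485.0, 328.4, 5.9]
ee_rot: [-0.698, 0.109, -0.109, 0.7]
wrist_force: [0.1, -0.6, -0.6]
opening: 0.699
```

Run:
```python
from h import *
st=read_state();print(st['position'],axes(st).round(3).tolist(),st['wrist_force'],np.degrees(np.arctan2(*axes(st)[1::-1,0])))
```

```text
[485.02574021 328.41125539   5.932052  ] [[0.953, 0.001, 0.304], [-0.304, 0.002, 0.953], [0.0, -1.0, 0.003]] [ 0.08588883 -0.56118242 -0.60799828] -17.70563472537408
```

>>> play_rows(
  increments=[
    [[0,0,0],[0,0.002,-0.001],-0.2],
    [[0,0,0],[0,0.0035,-0.001],0],
    [[0,0,0],[0,0.0035,-0.001],0.4],
    [[0,0,0],[0,0.0035,-0.001],0.7],
    [[0,0,0],[0,0.0035,-0.001],1],
    [[0,0,0],[0,0.0035,-0.001],1],
    [[0,0,0],[0,0.0035,-0.001],1],
    [[0,0,0],[0,0.0035,-0.001],1],
  ],
  force=55,
)

```text
clock: 13.4
position: [484.4, 327.2, 1.7]
ee_rot: [-0.698, 0.109, -0.109, 0.699]
wrist_force: [0.9, 0.6, -0.5]
opening: 0.079
```

>>> play_rows(
  increments=[
    [[0,0,0],[0,-0.01,0],1],
    [[0,0,0],[0,-0.04,0],1],
    [[0,0,0],[0,-0.08,0],1],
    [[0,0,0],[0,-0.12,0],1],
    [[0,0,0],[0,-0.15,0],1],
    [[0,0,0],[0,-0.15,0],1],
  ],
)

```text
clock: 14.15
position: [485.2, 327.6, 154.4]
ee_rot: [-0.697, 0.108, -0.11, 0.7]
wrist_force: [-0.9, -0.2, 0.2]
opening: 0.084
```

Run:
```python
from h import *
st=read_state()
im=grab_frame('wrist')[...,::-1];cv2.imwrite('pics/w3.png',im);s=grab_frame('scene')[...,::-1];cv2.imwrite('pics/s3.png',s)
R=axes(st);print(st['position'],st['opening'])
tip=st['position']+R@[44,1.7,0]
print('expected spoon back px',project('wrist',tip,st),project('scene',tip),project('scene',st['position']))
p=project('scene',tip)[0].astype(int)
cv2.imwrite('pics/w3c.png',np.hstack([cv2.resize(im[130:270,150:360],(420,280)),cv2.resize(s[p[1]-40:p[1]+30,p[0]-45:p[0]+45],(360,280),interpolation=2)]))
for z in (150,125,100):
    print(z,move(st['position'],st['ee_rot'],[543,133.9,z],standR(np.radians(-17.7),np.pi/2)))
```

```text
[485.19175582 327.57644103 154.37755599] 0.0837706113583955
expected spoon back px [[254.98814045 292.14509493]] [[141.8817305  230.50441365]] [[144.62445055 243.44824776]]
150 ([-0.0101, -0.0008, 0.0045], [0.114, 0.0038, -0.1669])
125 ([-0.0101, -0.0008, 0.0045], [0.114, 0.0288, -0.167])
100 ([-0.0101, -0.0008, 0.0045], [0.1139, 0.0538, -0.1672])
```

View pics/w3c.png

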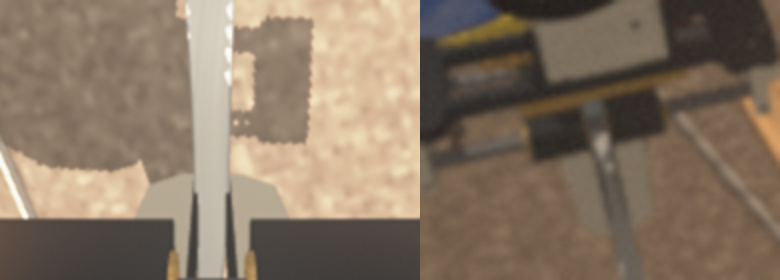

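>>> play_rows(
  increments=[
    [[-0.01,0,0.0045],[0.03,0,-0.045],1],
    [[-0.01,0,0.0045],[0.06,0.002,-0.09],1],
    [[-0.01,0,0.0045],[0.09,0.003,-0.13],1],
    [[-0.01,0,0.0045],[0.114,0.004,-0.167],1],
    [[-0.01,0,0.0045],[0.114,0.025,-0.167],1],
    [[-0.01,0,0.0045],[0.114,0.045,-0.167],1],
    [[-0.01,0,0.0045],[0.114,0.047,-0.167],1],
    [[-0.01,0,0.0045],[0.114,0.047,-0.167],1],
    [[-0.01,0,0.0045],[0.114,0.047,-0.167],1],
  ],
)

```text
clock: 15.38
position: [542.3, 133.6, 104.8]
ee_rot: [0.7, -0.11, 0.108, -0.698]
wrist_force: [0.3, 0.2, -1.4]
opening: 0.087
```

Run:
```python
from h import *
st=read_state();im=grab_frame('top')[...,::-1];cv2.imwrite('pics/t3.png',im);w=grab_frame('scene')[...,::-1];cv2.imwrite('pics/s4.png',w)
R=axes(st);print(st['position'],st['wrist_force'],np.degrees(np.arctan2(R[1,0],R[0,0])),R[:,1])
tip=st['position']+R@[44,1.7,0];print(tip,project('top',tip),project('scene',tip))
cv2.imwrite('pics/t3c.png',np.hstack([cv2.resize(im[140:200,180:260],(400,300),interpolation=2),cv2.resize(w[170:245,160:260],(400,300),interpolation=2)]))
```

```text
[542.34586643 133.60315678 104.78377409] [ 0.33466342  0.18648858 -1.40470281] -17.677061183416015 [-0.00293422 -0.0020205  -0.99999365]
[584.26323604 120.23908197 102.98777017] [[214.41878145 168.67987162]] [[201.67597278 200.27049327]]
```

View pics/t3c.png

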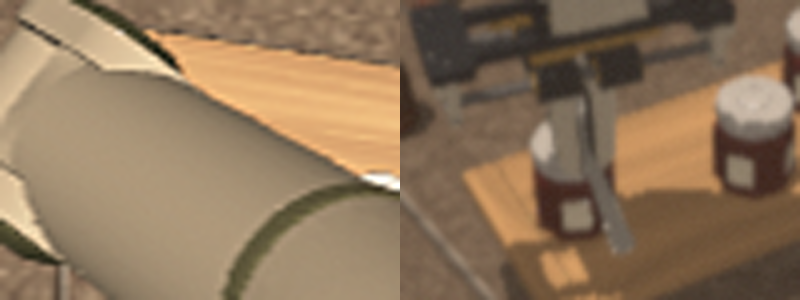

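>>> play_rows(
  increments=[
    [[0,0,0],[0,0.003,0],1],
    [[0,0,0],[0,0.006,0],1],
    [[0,0,0],[0,0.008,0],1],
    [[0,0,0],[0,0.008,0],1],
    [[0,0,0],[0,0.008,0],1],
  ],
)

```text
clock: 16.1
position: [542.2, 133.3, 96.3]
ee_rot: [0.7, -0.11, 0.108, -0.698]
wrist_force: [-0.1, 0.2, -0.4]
opening: 0.082
```

>>> play_rows(
  increments=[
    [[0,0,0],[0,0.001,0],1],
    [[0,0,0],[0,0.0015,0],1],
    [[0,0,0],[0,0.0015,0],1],
  ],
)

```text
clock: 16.48
position: [542.1, 133.2, 94.8]
ee_rot: [0.7, -0.11, 0.108, -0.698]
wrist_force: [-0.3, -0.1, -0.2]
opening: 0.085
```

>>> play_rows(
  increments=[
    [[0,0,0],[0,0.001,0],1],
    [[0,0,0],[0,0.0015,0],1],
    [[0,0,0],[0,0.0015,0],1],
  ],
)

```text
clock: 16.85
position: [542.1, 133.3, 93.3]
ee_rot: [0.7, -0.11, 0.108, -0.698]
wrist_force: [-0.4, 0.6, 1.4]
opening: 0.08
```

>>> play_rows(
  increments=[
    [[0,0,0],[0,0.001,0],1],
    [[0,0,0],[0,0.0015,0],1],
    [[0,0,0],[0,0.0015,0],1],
  ],
)

```text
clock: 17.23
position: [542.1, 133.3, 91.8]
ee_rot: [0.7, -0.11, 0.108, -0.698]
wrist_force: [-2.0, 0.3, 2.6]
opening: 0.081
```

>>> play_rows(
  increments=[
    [[0,0,0],[0,0.0008,0],1],
    [[0,0,0],[0,0.0012,0],1],
    [[0,0,0],[0,0.0012,0],1],
  ],
)

```text
clock: 17.6
position: [542.1, 133.3, 90.6]
ee_rot: [0.7, -0.11, 0.108, -0.698]
wrist_force: [-1.6, 0.9, 2.2]
opening: 0.083
```

>>> play_rows(
  increments=[
    [[0,0,0],[0,0.0006,0],1],
    [[0,0,0],[0,0.001,0],1],
    [[0,0,0],[0,0.001,0],1],
  ],
)

```text
clock: 17.98
position: [542.1, 133.2, 89.6]
ee_rot: [0.7, -0.11, 0.108, -0.698]
wrist_force: [-1.7, 0.9, 2.1]
opening: 0.085
```

>>> play_rows(
  increments=[
    [[0,0,0],[0,0.0006,0],1],
    [[0,0,0],[0,0.001,0],1],
    [[0,0,0],[0,0.001,0],1],
  ],
)

```text
clock: 18.35
position: [542.1, 133.3, 88.7]
ee_rot: [0.7, -0.11, 0.108, -0.698]
wrist_force: [-2.3, 0.2, 4.5]
opening: 0.084
```

>>> play_rows(
  increments=[
    [[0,0,0],[0,0.0006,0],1],
    [[0,0,0],[0,0.001,0],1],
    [[0,0,0],[0,0.001,0],1],
  ],
)

```text
clock: 18.73
position: [542.0, 133.3, 87.7]
ee_rot: [0.7, -0.11, 0.108, -0.698]
wrist_force: [-3.6, 0.7, 6.4]
opening: 0.081
```

>>> play_rows(
  increments=[
    [[0,0,0],[0,0.0006,0],1],
    [[0,0,0],[0,0.0012,0],1],
    [[0,0,0],[0,0.0012,0],1],
  ],
)

```text
clock: 19.1
position: [541.8, 133.4, 86.7]
ee_rot: [0.7, -0.11, 0.108, -0.698]
wrist_force: [-4.1, 0.1, 8.8]
opening: 0.08
```

>>> play_rows(
  increments=[
    [[0,0,0],[0,0.0006,0],1],
    [[0,0,0],[0,0.0012,0],1],
    [[0,0,0],[0,0.0012,0],1],
  ],
)

```text
clock: 19.48
position: [541.8, 133.5, 85.5]
ee_rot: [0.7, -0.11, 0.108, -0.698]
wrist_force: [-4.2, 0.4, 9.7]
opening: 0.081
```

>>> play_rows(
  increments=[
    [[0,0,0],[0,-0.01,0],1],
    [[0,0,0],[0,-0.03,0],1],
    [[0,0,0],[-0.001,-0.03,-0.04],1],
    [[0,0,0],[-0.002,-0.03,-0.09],1],
    [[0,0,0],[-0.002,-0.03,-0.133],1],
    [[0,0,0],[-0.002,-0.03,-0.133],1],
    [[0,0,0],[-0.002,-0.03,-0.133],1],
  ],
)

```text
clock: 20.35
position: [500.6, 7.5, 116.0]
ee_rot: [0.699, -0.11, 0.108, -0.698]
wrist_force: [1.5, 1.5, -0.2]
opening: 0.083
```

Run:
```python
from h import *
st=read_state();w=grab_frame('scene')[...,::-1];cv2.imwrite('pics/s5.png',w);t=grab_frame('top')[...,::-1];cv2.imwrite('pics/t5.png',t)
R=axes(st);print(st['position'],st['wrist_force'],np.degrees(np.arctan2(R[1,0],R[0,0])))
tip=st['position']+R@[44,1.7,0];print(tip,project('scene',tip))
pl=project('scene',[[585,120.7,90],[542.7,-5.4,90]]);print(pl)
c=pl.mean(0).astype(int)
a=cv2.resize(w[c[1]-50:c[1]+50,c[0]-50:c[0]+50],(500,500),interpolation=2)
t0=cv2.imread('pics/t2.png');b=np.vstack([cv2.resize(x[157:182,202:227],(250,250),interpolation=2) for x in (t0,t)])
cv2.imwrite('pics/s5c.png',np.hstack([a,b]))
```

```text
[500.61811794   7.49446898 115.98199426] [ 1.46293205  1.49074918 -0.24652611] -17.736535644671278
[542.5225786   -5.91241369 114.20388444] [[247.81688571 187.06051957]]
[[201.71167718 203.78119597]
 [247.56496043 193.74432168]]
```

View pics/s5c.png

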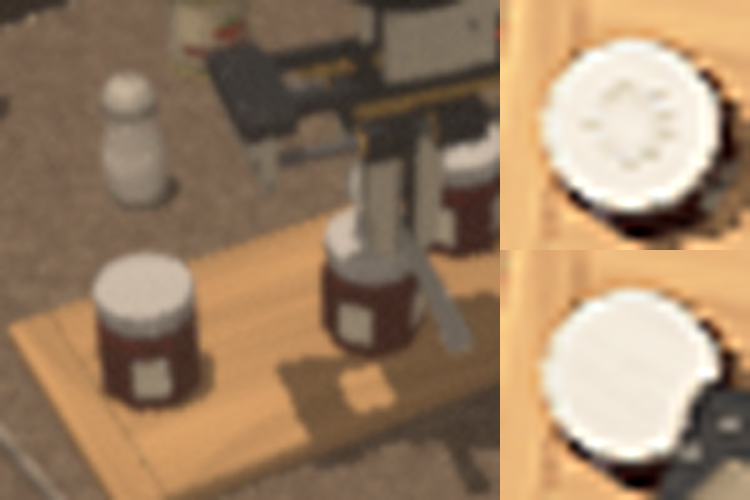

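The lid 3 dome ring is gone in the lower-right panel, so that dome is flush. Next is jar 1.

>>> play_rows(
  increments=[
    [[0,0,0],[0,0.008,0],1],
    [[0,0,0],[0,0.016,0],1],
    [[0,0,0],[0,0.02,0],1],
    [[0,0,0],[0,0.0215,0],1],
    [[0,0,0],[0,0.0225,0],1],
    [[0,0,0],[0,0.0235,0],1],
    [[0,0,0],[0,0.0245,0],1],
    [[0,0,0],[0,0.0255,0],1],
    [[0,0,0],[0,0.0265,0],1],
    [[0,0,0],[0,0.0265,0],1],
  ],
)

```text
clock: 21.7
position: [499.7, 7.2, 89.1]
ee_rot: [0.7, -0.11, 0.108, -0.698]
wrist_force: [-1.4, -0.1, 2.5]
opening: 0.08
```

>>> play_rows(
  increments=[
    [[0,0,0],[0,0.0008,0],1],
    [[0,0,0],[0,0.0015,0],1],
    [[0,0,0],[0,0.0015,0],1],
  ],
)

```text
clock: 22.08
position: [499.7, 7.2, 87.6]
ee_rot: [0.7, -0.11, 0.108, -0.698]
wrist_force: [-2.3, -0.3, 3.7]
opening: 0.083
```

>>> play_rows(
  increments=[
    [[0,0,0],[0,0.0008,0],1],
    [[0,0,0],[0,0.0015,0],1],
    [[0,0,0],[0,0.0015,0],1],
  ],
)

```text
clock: 22.45
position: [499.5, 7.2, 86.3]
ee_rot: [0.7, -0.11, 0.108, -0.698]
wrist_force: [-3.7, 0.5, 6.5]
opening: 0.081
```

>>> play_rows(
  increments=[
    [[0,0,0],[0,0.0008,0],1],
    [[0,0,0],[0,0.0015,0],1],
    [[0,0,0],[0,0.0015,0],1],
  ],
)

```text
clock: 22.82
position: [499.4, 7.2, 84.8]
ee_rot: [0.7, -0.11, 0.108, -0.698]
wrist_force: [-4.2, 0.9, 8.2]
opening: 0.08
```

>>> play_rows(
  increments=[
    [[0,0,0],[0,0.0005,0],1],
    [[0,0,0],[0,0.001,0],1],
    [[0,0,0],[0,0.001,0],1],
  ],
)

```text
clock: 23.2
position: [499.4, 7.3, 83.9]
ee_rot: [0.7, -0.11, 0.108, -0.698]
wrist_force: [-4.2, 0.8, 9.9]
opening: 0.079
```

>>> play_rows(
  increments=[
    [[0,0,0],[0,-0.01,0],1],
    [[0,0,0],[0,-0.034,0],1],
    [[0,0,0],[0.02,-0.034,-0.025],1],
    [[0,0,0],[0.045,-0.034,-0.055],1],
    [[0,0,0],[0.0645,-0.034,-0.079],1],
    [[0,0,0],[0.0645,-0.034,-0.079],1],
    [[0,0,0],[0.0645,-0.034,-0.079],1],
  ],
)

```text
clock: 24.08
position: [537.2, -87.2, 117.9]
ee_rot: [0.699, -0.11, 0.108, -0.698]
wrist_force: [-0.1, 0.1, -0.8]
opening: 0.086
```

Run:
```python
from h import *
st=read_state();t=grab_frame('top')[...,::-1];cv2.imwrite('pics/t6.png',t);cv2.imwrite('pics/s6.png',grab_frame('scene')[...,::-1])
R=axes(st);print(st['position'],st['position']+R@[44,1.7,0],st['wrist_force'])
t0=cv2.imread('pics/t2.png');s6=cv2.imread('pics/s6.png');s0=cv2.imread('pics/scene0.png')
for n,(x,y) in dict(l3=(214.7,169),l1=(255.3,182.6),l2=(286,170.6)).items():
    f=lambda I,x,y,r=5:I[int(y)-r:int(y)+r+1,int(x)-r:int(x)+r+1,1].astype(float)
    print(n,'top std before',f(t0,x,y).std(),'now',f(t,x,y).std(),f(t,x,y).mean())
```

```text
[537.15238392 -87.18897486 117.88916754] [ 579.0632336  -100.57036144  116.07005437] [-0.08987502  0.10726745 -0.83876202]
l3 top std before 8.363636363636365 now 2.0057972124525483 235.900826446281
l1 top std before 12.571864317590954 now 71.78320197311683 127.52066115702479
l2 top std before 10.057841053391284 now 16.30556521153745 165.28099173553719
```

>>> play_rows(
  increments=[
    [[0,0,0],[0.001,0.01,0],1],
    [[0,0,0],[0.001,0.018,0],1],
    [[0,0,0],[0.001,0.022,0],1],
    [[0,0,0],[0.001,0.0235,0],1],
    [[0,0,0],[0.001,0.0245,0],1],
    [[0,0,0],[0.001,0.0255,0],1],
    [[0,0,0],[0.001,0.0265,0],1],
    [[0,0,0],[0.001,0.0275,0],1],
    [[0,0,0],[0.001,0.0285,0],1],
    [[0,0,0],[0.001,0.0285,0],1],
  ],
)

```text
clock: 25.42
position: [538.1, -88.0, 89.3]
ee_rot: [0.7, -0.11, 0.108, -0.698]
wrist_force: [-1.2, -0.2, 2.0]
opening: 0.083
```

>>> play_rows(
  increments=[
    [[0,0,0],[0,0.0008,0],1],
    [[0,0,0],[0,0.0016,0],1],
    [[0,0,0],[0,0.0024,0],1],
    [[0,0,0],[0,0.003,0],1],
    [[0,0,0],[0,0.003,0],1],
  ],
)

```text
clock: 26.05
position: [538.1, -88.0, 86.2]
ee_rot: [0.7, -0.11, 0.108, -0.698]
wrist_force: [-2.6, 0.5, 3.2]
opening: 0.084
```

>>> play_rows(
  increments=[
    [[0,0,0],[0,0.0008,0],1],
    [[0,0,0],[0,0.0015,0],1],
    [[0,0,0],[0,0.0015,0],1],
  ],
)

```text
clock: 26.42
position: [538.0, -88.0, 84.8]
ee_rot: [0.7, -0.11, 0.108, -0.698]
wrist_force: [-3.1, -0.1, 7.1]
opening: 0.081
```

>>> play_rows(
  increments=[
    [[0,0,0],[0,0.0008,0],1],
    [[0,0,0],[0,0.0016,0],1],
    [[0,0,0],[0,0.0022,0],1],
    [[0,0,0],[0,0.0022,0],1],
  ],
)

```text
clock: 26.92
position: [537.9, -87.9, 82.8]
ee_rot: [0.7, -0.11, 0.108, -0.698]
wrist_force: [-4.7, 1.3, 7.8]
opening: 0.082
```

>>> play_rows(
  increments=[
    [[0,0,0],[0,-0.01,0],1],
    [[0,0,0],[0,-0.04,0],1],
    [[0,0,0],[0,-0.07,0.02],1],
    [[0,0,0],[-0.02,-0.08,0.07],1],
    [[0,0,0],[-0.04,-0.08,0.12],1],
    [[0,0,0],[-0.06,-0.08,0.18],1],
    [[0,0,0],[-0.09,-0.08,0.24],1],
    [[0,0,0],[-0.12,-0.08,0.3],1],
    [[0,0,0],[-0.15,-0.08,0.36],1],
    [[0,0,0],[-0.15,-0.08,0.36],1],
  ],
)

```text
clock: 28.18
position: [503.5, 306.1, 162.5]
ee_rot: [-0.699, 0.108, -0.106, 0.699]
wrist_force: [0.0, 0.8, -0.7]
opening: 0.084
```

Run:
```python
from h import *
st=read_state();t=grab_frame('top')[...,::-1];cv2.imwrite('pics/t7.png',t);print(st['position'],st['wrist_force'])
t0=cv2.imread('pics/t2.png')
for n,(x,y) in dict(l3=(214.7,169),l1=(255.3,182.6),l2=(286,170.6)).items():
    f=lambda I,r=5:I[int(y)-r:int(y)+r+1,int(x)-r:int(x)+r+1,1].astype(float)
    print(n,'top std before',f(t0).std(),'now',f(t).std(),f(t).mean())
hsv=cv2.cvtColor(t,cv2.COLOR_BGR2HSV);m=cv2.inRange(hsv,(0,0,175),(180,50,255));k=np.zeros_like(m);k[150:215,200:300]=1
n,l,s,c=cv2.connectedComponentsWithStats(m*k)
for i in range(1,n):
    if s[i,4]>60: print(s[i],onplane('top',[c[i]],90).round(1).tolist())
print(move(st['position'],st['ee_rot'],[484.4,327.2,30],axes(st)))
```

```text
[503.52309685 306.05913025 162.53958876] [ 0.01763842  0.76634603 -0.67943064]
l3 top std before 8.363636363636365 now 2.152127050971113 227.67768595041323
l1 top std before 12.571864317590954 now 2.318855693808275 225.8099173553719
l2 top std before 10.057841053391284 now 2.3121597950473665 222.71074380165288
[207 161  17  17 227] [[585.1, 120.3, 90.0]]
[278 163  17  16 223] [[580.5, -100.6, 90.0]]
[247 175  18  17 225] [[542.3, -5.5, 90.0]]
([0.0, 0.0, 0.0], [-0.0241, 0.1326, 0.0144])
```

>>> play_rows(
  increments=[
    [[0,0,0.13],[-0.012,0.04,0.007],1],
    [[0,0,0.26],[-0.024,0.08,0.014],1],
    [[0,0,0.26],[-0.024,0.115,0.014],1],
    [[0,0,0.26],[-0.024,0.14,0.014],1],
    [[0,0,0.26],[-0.024,0.15,0.014],1],
    [[0,0,0.26],[-0.024,0.154,0.014],1],
    [[0,0,0.26],[-0.024,0.154,0.014],1],
    [[0,0,0.26],[-0.024,0.154,0.014],1],
  ],
)

```text
clock: 29.22
position: [486.3, 321.1, 8.7]
ee_rot: [-0.691, 0.155, -0.063, 0.704]
wrist_force: [-0.1, 0.7, -1.2]
opening: 0.081
```

>>> play_rows(
  increments=[
    [[0,0,0],[0,0.001,0],1],
    [[0,0,0],[0,0.0015,0],1],
    [[0,0,0],[0,0.0015,0],1],
  ],
)

```text
clock: 29.6
position: [485.6, 321.1, 6.4]
ee_rot: [-0.691, 0.155, -0.062, 0.703]
wrist_force: [0.3, 0.3, -0.5]
opening: 0.083
```

>>> play_rows(
  increments=[
    [[0,0,0],[0,0.001,0],1],
    [[0,0,0],[0,0.002,0],1],
    [[0,0,0],[0,0.002,0],1],
  ],
)

```text
clock: 29.98
position: [485.3, 321.1, 4.2]
ee_rot: [-0.691, 0.155, -0.062, 0.703]
wrist_force: [-0.3, 0.7, -1.0]
opening: 0.08
```

>>> play_rows(
  increments=[
    [[0,0,0],[0,0.0008,0],1],
    [[0,0,0],[0,0.0015,0],1],
    [[0,0,0],[0,0.0015,0],1],
  ],
)

```text
clock: 30.35
position: [485.1, 321.2, 2.8]
ee_rot: [-0.691, 0.155, -0.062, 0.703]
wrist_force: [-0.3, 0.2, -0.5]
opening: 0.083
```

>>> play_rows(
  increments=[
    [[0,0,0],[0,0.001,0],1],
    [[0,0,0],[0,0.001,0],1],
    [[0,0,0],[0,0.001,0],0.75],
    [[0,0,0],[0,0.001,0],0.6],
    [[0,0,0],[0,0.001,0],0.4],
    [[0,0,0],[0,0.001,0],0.2],
    [[0,0,0],[0,0.001,0],0.0],
    [[0,0,0],[0,0.001,0],0.0],
  ],
)

```text
clock: 31.35
position: [485.1, 321.2, 1.9]
ee_rot: [-0.691, 0.155, -0.062, 0.703]
wrist_force: [-0.5, 0.1, 0.9]
opening: 0.495
```

>>> play_rows(
  increments=[
    [[0,0,0],[0,-0.01,0],0],
    [[0,0,0],[0,-0.04,0],0],
    [[0,0,0],[0,-0.09,0],0],
    [[0,0,0],[0,-0.14,0],0],
    [[0,0,0],[-0.05,-0.2,0.0],0],
    [[0,0,0],[-0.08,-0.25,0.0],0],
    [[0,0,0],[-0.08,-0.25,0.0],0],
  ],
)

```text
clock: 32.22
position: [440.2, 338.1, 264.7]
ee_rot: [-0.69, 0.153, -0.063, 0.705]
wrist_force: [0.9, -0.2, -0.7]
opening: 0.5
```

Run:
```python
from h import *
st=read_state();t=grab_frame('top')[...,::-1];w=grab_frame('wrist')[...,::-1];cv2.imwrite('pics/t8.png',t);cv2.imwrite('pics/w8.png',w)
s=grab_frame('scene')[...,::-1];cv2.imwrite('pics/s8.png',s);print(st['position'],st['clock'])
t0=cv2.imread('pics/t2.png')
for n,(x,y) in dict(l3=(214.7,169),l1=(255.3,182.6),l2=(286,170.6)).items():
    f=lambda I,r=5:I[int(y)-r:int(y)+r+1,int(x)-r:int(x)+r+1,1].astype(float)
    print(n,f(t).std())
p=project('wrist',[485,321,5],st)[0];print(p)
cv2.imwrite('pics/fin.png',np.hstack([cv2.resize(w,(400,300)),cv2.resize(s[90:330,60:380],(400,300),interpolation=2)]))
```

```text
[440.18701386 338.14865753 264.74159757] 32.225
l3 2.096829562667417
l1 2.264372321290292
l2 2.344953032888529
[253.26120767 214.01810036]
```

View pics/fin.png

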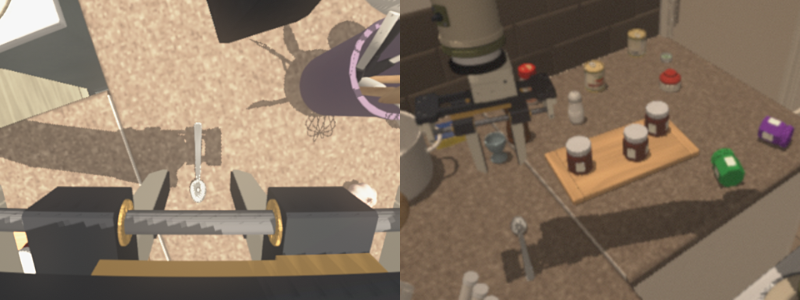

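All three jars stand on the board at (578,155), (636,142) and (656,118). The spoon lies bowl up on the bare worktop at (522,245), and the egg cup, shaker and timer have not moved.

```bash
python3 -c "
from plant import *
print(sign_off())"
```

```text
the job is handed in; nothing more can be done
None
```

The job is done and handed in at about 32 s on the robot clock, well under the 72 s limit.

- **Jar:** I picked up the dark-red lying jar, stood it upright on the free end of the board and set it down under force feedback. The push on contact peaked at about 20 N, and I backed off before releasing.
- **Domes:** I pressed each of the three domes with the back of the teaspoon bowl, at roughly 8–10 N.
- **Spoon:** I laid the teaspoon back on the bare worktop, bowl up, and moved the arm clear.

**Last checks:**
- In the top view the dome rings are gone from all three lids. The brightness spread at each lid centre fell from 8–13 to about 2.
- The lid positions moved by less than 1 mm during pressing.
- The final pictures show all three jars standing on the board, and the egg cup, salt shaker and timer where they were. I judged the bystanders by eye, without measuring them.

The spoon slipped a few degrees in the grip while pressing, so I tilted the tool before laying it down. No check failed, though I could not read the dome joints directly.

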